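Stack the test plates on the nest and lid them

ROBOT

A 6-joint arm with a two-finger parallel gripper is mounted at the origin on the work surface. World frame = base frame: x ahead of the robot, y to its left, z up, the work surface at z = 0. Lengths are in m, angles in degrees, forces in N, time in s.
With the tool pointing down it reaches from about 0.3 to 0.75 m from the base axis. Payload 8.5 kg.
Tool frame: the origin (TCP) lies midway between the tips of the shut fingers; the grasp point (between the pads) lies 19 mm behind it; z points along the fingers, y is the direction in which the jaws open and shut (so a half turn about z gives the same grasp; the last joint's range is limited). The gripper opens to 85 mm and grips with 20 to 120 N. Pads are 22 mm wide; open, the fingers measure 114 mm over their backs; the gripper's body (76 mm by 85 mm) begins 54 mm behind the grasp point. The pads swing forward as they close: fully open they stand 13 mm farther back than shut.
Start: joints at [64.842, 21.807, 74.336, -0, 83.858, -12.336], TCP at [0.122, 0.536, 0.231] pointing down, gripper open.
Joint ranges: [-178.18, 178.18], [-50.72, 133.34], [12.68, 142.11], [-81.47, 261.47], [9.98, 163.14], [-165.26, 165.26]. Speed limits (degrees/s): [136.94, 136.94, 180, 180, 180, 180].

INTERFACE

Orientations are given as a 3x3 rotation matrix whose columns are the frame's x, y, z axes.
In Python, from rig import env, eyes, close_job gives the robot as it stands.
- The arm moves only by the tool jog_arm, never from a script. Its argument "deltas" is one flat list of numbers, 7 for each row, row after row: the shift along the tool's x, y, z in units of 0.75 m (1.0 is 0.75 m), then the turn, a rotation vector about the tool's x, y, z in units of 180 degrees (1.0 is 180 degrees), then the gripper command: -1 is fully open, 1 is shut, values between are in proportion. In form: [dx, dy, dz, ax, ay, az, fingers, dx, dy, dz, ax, ay, az, fingers, ...]. A call has 1 to 12 rows; each row is the pose to reach, as a shift and turn from the pose commanded when the call began, along the tool's axes at that moment, turning the shorter way round; what a row does not reach only later rows make up. A row lasts 1/12 s, in which the tool goes at most 41.7 mm and 7.16 degrees, less where a joint would pass 70% of its speed; a pose out of reach is approached as far as the arm can. A call with a number of a shift or a turn outside -1 to 1 is refused whole. A call with a gripper value outside its range is refused whole. The fingers move at their own pace and stop on an object; "grip_force" is the grip in N (left out, the last holds). Time passes only in rows, so rows that repeat a pose let the fingers close. It gives the time, the measured TCP pose, the force and the opening at its end, in the units of the state.
- env.observe(): the state, without advancing time (a new reading comes with each control period).
- eyes.get_image(name): name is "scene" or "side" or "wrist"; returns the picture (384x512x3 uint8, red, green, blue); there is no depth.
- eyes.camera_params(name): a dict with "intrinsics" (3x3 intrinsics, pixels), "k1" (the pictures are not rectified: a ray, as slopes to the right and down, at radius r is drawn at 1 + k1 r^2 times it, then the intrinsics apply), "R" (3x3) and "t" (3): a world point X has camera coordinates R X + t; the wrist camera has in their place "mount" (4x4, takes a point from camera to tool coordinates, whose origin is the TCP and whose axes are the flange's). Camera axes: x right, y down, z forward; pixel columns grow to the right and rows downward; lengths in m; the calibration is good to about 2 mm. A picture is of the moment at which its call begins: read the wrist's pose just before it. camera_params takes no time and is no camera call.
- close_job(): hands the job in, once; it reports no verdict.
The state is a dict: "time_s": time; "q": joint angles; "qvel": joint speeds; "joint_efforts": joint torques, N m; "position": TCP position; "tool_rot": TCP orientation; "ft_force": force on the tool from outside, world axes, zero at the start; "wrist_torque": the same for the moment, N m; "grip_width": finger opening in m.
Only numpy, scipy, OpenCV 4.12 (cv2) and the standard library are available. Lean on these libraries where they do the work, as an engineer would, in place of code of your own. Each camera call takes 0.05 s, during which the arm holds its last target.

TASK

Put the test plates away for reading: seat the blue plate on the aluminium stacking nest, then the white plate (parked between the rails) on the blue one, then the lilac lid on top, each with its chamfered corners over those below so that its skirt drops fully home and lies flat. Leave the stack released, and do not knock over or push aside the other things on the bench.

Things in the scene. Friction and masses are not known exactly. Their poses are not given: they have to be found in the camera images.
- nest: Aluminium stacking base fixed to the bench: block 112 (x) x 76 x 15 mm high, on it a raised deck 88 x 52 mm, 5 mm high, its upper 3 mm bevelled 2.5 mm inwards. Both have the two +x corners cut off. A plate's skirt rests on the shoulder at z = 15 mm, axes parallel to the nest's. Origin: centre of the underside; x towards the chamfered end, z up.
- nest_cut (a point): Point on the nest 48 mm along its +x from the centre, 15 mm up: below the chamfered end of a plate seated there.
- blue: Blue test plate with dark wells, loose, about 70 g, 96 (x) x 60 (y) mm. Side walls upright from 0 to z = 12 mm; on top a raised deck like the nest's, z = 12 to 17 mm; the next piece rests at z = 12 mm. Underneath a 2.5 mm thick skirt round a hollow 6 mm deep. Origin: centre of its bottom plane; x towards the chamfered end, y across, z up.
- blue_cut (a point): Blue plate: middle of its chamfered end, 48 mm along its +x, at its bottom plane. The two +x corners are cut at 45 degrees (12 mm legs), the -x ones are square. The skirt fits over the 5 mm deck below with about 1.5 mm play all round, only with chamfered ends matched: turned half round it perches 5 mm too high.
- white: White test plate with pink wells, same shape as the blue. Parked on the bench between the lane's rails, too snug (2 mm a side) and low for fingers beside it, chamfered end to the lane's +x; it must be slid out endwise (about 1 N) until the middle of its long sides is free to grip. Origin: centre of its bottom plane; x towards the chamfered end, y across, z up.
- white_cut (a point): White plate: middle of its chamfered end, 48 mm along its +x, at its bottom plane. The two +x corners are cut at 45 degrees (12 mm legs), the -x ones are square. The skirt fits over the 5 mm deck below with about 1.5 mm play all round, only with chamfered ends matched: turned half round it perches 5 mm too high.
- lid: Flat lilac lid, loose, about 60 g, 96 (x) x 60 (y) x 12 mm, flat on top; side walls upright, underneath a 2.5 mm thick skirt round a hollow 6 mm deep. Origin: centre of its bottom plane; x towards the chamfered end, y across, z up.
- lid_cut (a point): Lid: middle of its chamfered end, 48 mm along its +x, at its bottom plane. The two +x corners are cut at 45 degrees (12 mm legs), the -x ones are square. The skirt fits over the 5 mm deck below with about 1.5 mm play all round, only with chamfered ends matched: turned half round it perches 5 mm too high.
- lane: Parking lane fixed to the bench: two parallel aluminium rails along its x, each 110 mm long, 22 mm wide, 24 mm high, 64 mm apart inside; no floor, open at both ends (the -x end faces the robot). Origin midway between the rails on the bench.
- amber: Amber reagent bottle, bystander, 50 mm across, 110 mm high, origin under its centre.
- dish: Small round lidded culture dish, bystander, 58 mm across, 15 mm high, origin under its centre.
- vial: Small amber vial with blue cap, bystander, 24 mm across, 45 mm high, origin under its centre.
- tipbox: Orange pipette tip box with pale cover, bystander, 75 (x) x 115 (y) x 72 mm high, origin under its centre.
- tuberack: Green rack of small tubes, bystander, 50 (x) x 100 (y) x 56 mm high, origin under its centre.
- timer: White lab timer lying flat, bystander, 55 (x) x 70 (y) x 20 mm high, origin under its centre.
- beaker: Clear beaker with stirring rods, bystander, 76 mm across, 100 mm high, rods to 190 mm, origin under its centre.
Things that resemble listed ones, but are neither listed nor needed, are in the scene too. Leave any turquoise look-alike of the white alone. Leave any red look-alike of the lid alone.

How it is judged:
By the outcome, as a careful person would: the job done as asked, in the order asked, and still so for the second after the job is handed in, with the robot touching nothing.
It also fails if it takes over 72 s, if anything falls off the work surface, if the arm or the gripper's body presses on something with over 40 N, if the wrist force passes 120 N, or if a joint passes its speed limit or range.

## Working session

There is one attempt and no reset: what is moved stays moved. The work goes in short steps, Python scripts to look and compute and a tool call to move; the robot and the scene stay as the last step left them, time stands still between calls to the robot, and variables do not carry over. Pictures are saved under pics/ and viewed, and the job is handed in when it is done.

Besides the shell and the picture viewer there is one more tool, called after "Request:" by a JSON object that holds its "method" and its "body", one argument or row to a line. jog_arm: Moves the arm, as the interface text tells. Its arguments: {"type":"object","properties":{"deltas":{"type":"array"},"grip_force":{"type":"number"}},"required":["deltas"]}

```bash
ls; mkdir -p pics
python3 - <<'E'
from rig import env, eyes
import cv2,numpy as np
s=env.observe();print({k:np.round(v,4).tolist() for k,v in s.items()})
for n in ("scene","side","wrist"):
    im=eyes.get_image(n);cv2.imwrite(f"pics/{n}0.png",im[:,:,::-1])
    p=eyes.camera_params(n);print(n,{k:np.round(v,4).tolist() for k,v in p.items()})
E
```

```text
pics
{'time_s': 0.0, 'q': [64.8421, 21.8395, 74.3867, 0.0023, 83.8595, -12.3369], 'qvel': [-0.0391, -0.0357, -0.1337, 0.0773, 0.0867, -0.0323], 'joint_efforts': [-0.0006, -44.8459, -23.1282, -0.0001, 0.0047, -0.0], 'position': [0.1219, 0.536, 0.2307], 'tool_rot': [[-0.9751, 0.2219, -0.0007], [0.2219, 0.9751, -0.0013], [0.0004, -0.0015, -1.0]], 'ft_force': [-0.612, 0.1669, 0.0915], 'wrist_torque': [-0.0322, 0.0118, 0.0103], 'grip_width': 0.0854}
scene {'intrinsics': [[355.0095, 0.0, 254.3333], [0.0, 355.0095, 189.839], [0.0, 0.0, 1.0]], 'k1': 0.0217, 'R': [[-0.7589, 0.6511, 0.0121], [0.5401, 0.6396, -0.5469], [-0.3639, -0.4085, -0.8371]], 't': [0.3786, -0.2492, 1.104]}
side {'intrinsics': [[397.7926, 0.0, 254.2514], [0.0, 397.7926, 193.4066], [0.0, 0.0, 1.0]], 'k1': -0.1076, 'R': [[0.7787, -0.6272, 0.0148], [-0.4728, -0.6022, -0.6433], [0.4124, 0.4939, -0.7655]], 't': [-0.3988, 0.2939, 0.7677]}
wrist {'intrinsics': [[330.7138, 0.0, 256.6495], [0.0, 330.7138, 190.7368], [0.0, 0.0, 1.0]], 'k1': -0.0392, 'mount': [[0.001, -0.9455, -0.3255, 0.0847], [1.0, 0.0011, -0.0001, 0.0007], [0.0005, -0.3255, 0.9455, -0.1425], [0.0, 0.0, 0.0, 1.0]]}
```

View pics/scene0.png

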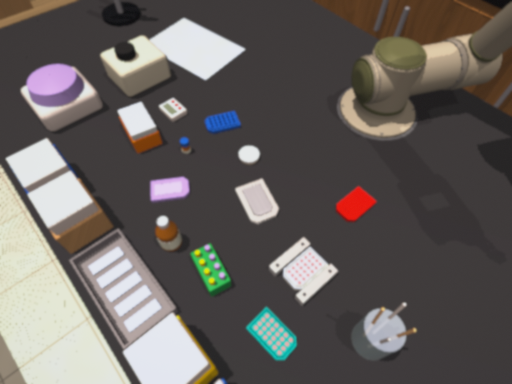

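View pics/side0.png

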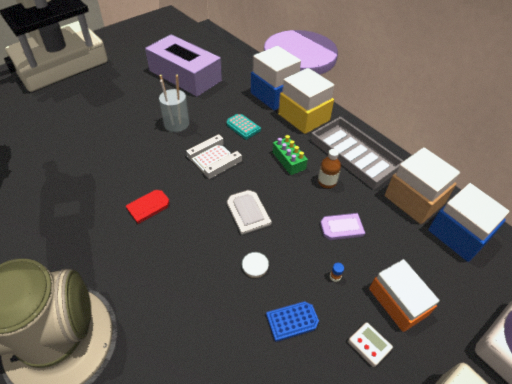

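View pics/wrist0.png

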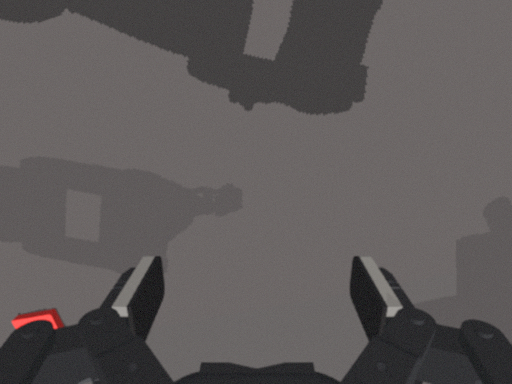

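The scene view shows the blue plate at (223,121), nest (257,200), lane with the white plate (303,270) and lilac lid (170,188). The red and turquoise look-alikes are at (356,203) and (272,333). Next I'll do rough localisation with enlarged crops.

```bash
cat > h.py <<'E'
import numpy as np,cv2,sys
from rig import env,eyes
def cam(n,s=None):
    p=eyes.camera_params(n);K=np.array(p['intrinsics']);k1=p['k1']
    if 'R' in p: R=np.array(p['R']);t=np.array(p['t'])
    else:
        s=s or env.observe();M=np.array(p['mount']);T=np.eye(4);T[:3,:3]=s['tool_rot'];T[:3,3]=s['position']
        C=np.linalg.inv(T@M);R=C[:3,:3];t=C[:3,3]
    return K,np.array([k1,0,0,0,0.]),R,t
def onz(c,uv,z):
    K,d,R,t=c
    # model: distorted = undist*(1+k1 r^2) = opencv
    r=cv2.undistortPoints(np.array(uv,float).reshape(-1,1,2),K,d).reshape(-1,2)
    D=np.c_[r,np.ones(len(r))]@R;o=-R.T@t
    return o+D*((z-o[2])/D[:,2])[:,None]
def proj(c,X):
    K,d,R,t=c
    return cv2.projectPoints(np.array(X,float).reshape(-1,1,3),cv2.Rodrigues(R)[0],t,K,d)[0].reshape(-1,2)
def shot(n,name):
    s=env.observe();im=eyes.get_image(n);cv2.imwrite(f'pics/{name}.png',im[:,:,::-1]);
    return im,cam(n,s)
E
python3 - <<'E'
from h import *
P={'scene':dict(blue=(223,121,.015),nest=(257,200,.018),white=(303,270,.015),lid=(170,188,.012),dish=(249,155,.015),vial=(185,150,.0),amber=(171,245,0),rack=(212,278,0),red=(356,203,.012),turq=(272,333,.015),beaker=(375,350,0),timer=(173,108,.02),tip=(142,140,0)),
'side':dict(blue=(293,320,.015),nest=(249,211,.018),white=(214,157,.015),lid=(343,225,.012),dish=(255,265,.015),vial=(336,278,0),red=(148,206,.012))}
for n in P:
    c=cam(n)
    for k,(u,v,z) in P[n].items(): print(n,k,np.round(onz(c,[(u,v)],z)[0],3))
a=cv2.imread('pics/scene0.png')[90:310,140:360];cv2.imwrite('pics/s1.png',cv2.resize(a,(600,600),interpolation=cv2.INTER_CUBIC))
a=cv2.imread('pics/side0.png')[120:345,180:380];cv2.imwrite('pics/d1.png',cv2.resize(a,(533,600),interpolation=cv2.INTER_CUBIC))
E
```

```text
scene blue [ 0.402 -0.255  0.015]
scene nest [0.506 0.018 0.018]
scene white [0.546 0.224 0.015]
scene lid [ 0.652 -0.158  0.012]
scene dish [ 0.426 -0.108  0.015]
scene vial [ 0.545 -0.247  0.   ]
scene amber [ 0.737 -0.027  0.   ]
scene rack [0.711 0.101 0.   ]
scene red [0.317 0.184 0.012]
scene turq [0.689 0.277 0.015]
scene beaker [0.549 0.435 0.   ]
scene timer [ 0.487 -0.389  0.02 ]
scene tip [ 0.619 -0.357 -0.   ]
side blue [ 0.399 -0.264  0.015]
side nest [0.5   0.006 0.018]
side white [0.541 0.212 0.015]
side lid [ 0.653 -0.163  0.012]
side dish [ 0.419 -0.118  0.015]
side vial [ 0.544 -0.249  0.   ]
side red [0.316 0.175 0.012]
```

View pics/s1.png

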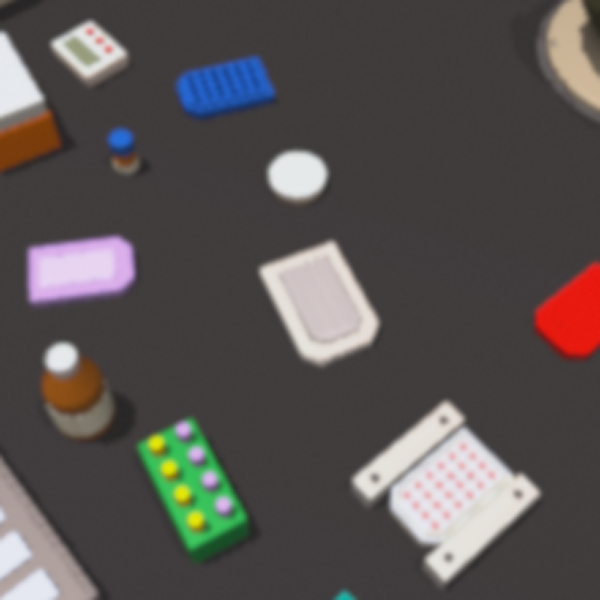

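View pics/d1.png

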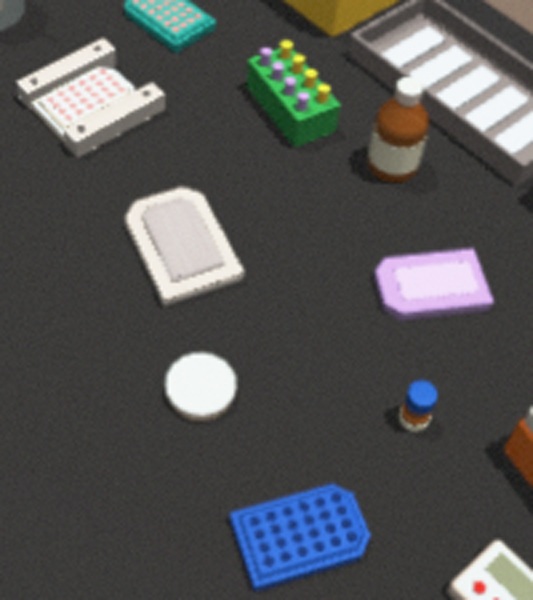

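```bash
cat > m.py <<'E'
# usage: python3 m.py x y z a fingers  -> prints row from stored commanded pose; 'commit' stores it
import json,sys,os,numpy as np
f='cmd.json'
c=json.load(open(f)) if os.path.exists(f) else [0.122,0.536,0.231,167.178]
def tgt(c,row):
    a=np.radians(c[3]);xt=np.array([np.cos(a),np.sin(a),0]);yt=np.array([np.sin(a),-np.cos(a),0]);zt=np.array([0,0,-1.])
    p=np.array(c[:3])+.75*(row[0]*xt+row[1]*yt+row[2]*zt);return [*p.tolist(),c[3]-180*row[5]]
def row(c,t,nd=4):
    a=np.radians(c[3]);d=(np.array(t[:3])-c[:3])/.75
    da=(c[3]-t[3]+180)%360-180
    return [round(v,nd) for v in (d@[np.cos(a),np.sin(a),0],d@[np.sin(a),-np.cos(a),0],-d[2],0,0,da/180)]
if __name__=='__main__':
    w=[[float(v) for v in s.split(',')] for s in sys.argv[1:] if s!='commit']
    for t in w:
        r=row(c,t);e=np.linalg.norm(np.array(r[:3])*750)
        q6=np.degrees(np.arctan2(t[1],t[0]))+90-t[3]
        print(r,'rows>=%.1f'%max(e/41.7,abs(r[5])*180/7.16),'q6~%.0f'%((q6+180)%360-180))
    if 'commit' in sys.argv: json.dump(tgt(c,r),open(f,'w'))
E
python3 m.py 0.42,0.06,0.30,167.178 commit
```

```text
[np.float64(-0.5283), np.float64(-0.5307), np.float64(-0.092), 0, 0, 0.0] rows>=13.6 q6~-69
```

Request:
{"method": "jog_arm", "body": {
  "deltas": [-0.264,-0.265,-0.092,0,0,0,-1,-0.264,-0.265,-0.092,0,0,0,-1,-0.264,-0.265,-0.092,0,0,0,-1,-0.264,-0.265,-0.092,0,0,0,-1,-0.264,-0.265,-0.092,0,0,0,-1,-0.264,-0.265,-0.092,0,0,0,-1,-0.264,-0.265,-0.092,0,0,0,-1,-0.264,-0.265,-0.092,0,0,0,-1,-0.264,-0.265,-0.092,0,0,0,-1]
}}

```text
time_s: 0.9
position: [0.272, 0.2974, 0.3007]
tool_rot: [[-0.974, 0.226, 0.001], [0.226, 0.974, 0.001], [-0.001, 0.001, -1.0]]
ft_force: [-0.6, -0.2, -0.4]
grip_width: 0.0855
```

Request:
{"method": "jog_arm", "body": {
  "deltas": [-0.264,-0.266,0,0,0,0,-1,-0.264,-0.266,0,0,0,0,-1,-0.264,-0.266,0,0,0,0,-1,-0.264,-0.266,0,0,0,0,-1,-0.264,-0.266,0,0,0,0,-1,-0.264,-0.266,0,0,0,0,-1,-0.264,-0.266,0,0,0,0,-1,-0.264,-0.266,0,0,0,0,-1,-0.264,-0.266,0,0,0,0,-1]
}}

```text
time_s: 1.65
position: [0.4201, 0.0602, 0.2995]
tool_rot: [[-0.975, 0.223, -0.002], [0.223, 0.975, 0.001], [0.002, 0.0, -1.0]]
ft_force: [0.5, -0.2, -0.1]
grip_width: 0.0851
```

Run:
```python
from h import *
im,c=shot('wrist','w1')
s=env.observe();print(s['time_s'],s['position'],np.round(s['tool_rot'],4).tolist())
```

```text
1.7 [0.41959166 0.06097941 0.2997336 ] [[-0.9752, 0.2214, -0.0015], [0.2214, 0.9752, 0.0007], [0.0016, 0.0003, -1.0]]
```

View pics/w1.png

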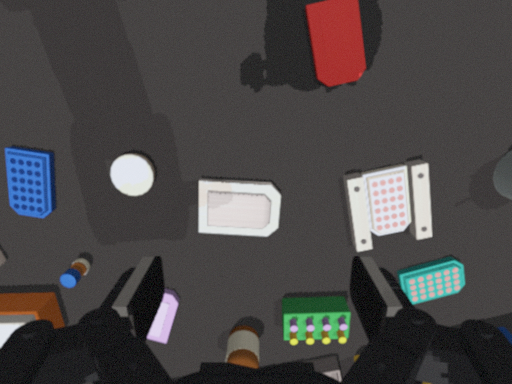

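The wrist view shows everything: nest (240,208) with its chamfers to the right, blue at (30,182) with chamfers at the bottom, white at (390,200) with chamfers at the bottom, and the lid at (163,315). I'll extract the outlines.

```bash
cat > f.py <<'E'
from h import *
def mask(im,kind):
    hsv=cv2.cvtColor(im,cv2.COLOR_RGB2HSV);H,S,V=cv2.split(hsv)
    if kind=='blue': m=(H>100)&(H<128)&(S>110)&(V>50)
    if kind=='lid': m=(H>128)&(H<165)&(S>25)&(V>110)
    if kind=='pale': m=(V>120)&(S<70)
    return m.astype(np.uint8)*255
def blob(m,near,mina=300):
    m=cv2.morphologyEx(m,cv2.MORPH_CLOSE,np.ones((5,5)))
    cs,_=cv2.findContours(m,cv2.RETR_EXTERNAL,cv2.CHAIN_APPROX_NONE)
    cs=[c for c in cs if cv2.contourArea(c)>mina]
    return min(cs,key=lambda c:np.linalg.norm(c.reshape(-1,2).mean(0)-near))
def pose(cam_,cnt,z,L=.096,W=.060):
    P=onz(cam_,cnt.reshape(-1,2),z)[:,:2]
    (cx,cy),(w,h),an=cv2.minAreaRect((P*1000).astype(np.float32))
    if w<h: w,h=h,w;an+=90
    a=np.radians(an);u=np.array([np.cos(a),np.sin(a)]);n=np.array([-u[1],u[0]])
    d=P-np.array([cx,cy])/1000
    # square corners: farthest of contour to box corners; chamfer ones are 8.5mm short
    r={}
    for sx in(1,-1):
        for sy in(1,-1): r[sx,sy]=np.min(np.linalg.norm(d-(u*sx*w+n*sy*h)/2000,axis=1))*1000
    pos=r[1,1]+r[1,-1];neg=r[-1,1]+r[-1,-1]
    if neg>pos: an+=180
    print('centre',np.round([cx/1000,cy/1000],4),'size mm %.1f x %.1f'%(w,h),'yaw(+x) %.1f'%((an+180)%360-180),'chamfer dist',np.round([pos/2,neg/2],1))
E
python3 - <<'E'
from f import *
im=cv2.imread('pics/w1.png')[:,:,::-1].copy()
s=env.observe();c=cam('wrist',s)
pose(c,blob(mask(im,'pale'),(240,208)),.015)
pose(c,blob(mask(im,'blue'),(30,182)),.012)
pose(c,blob(mask(im,'lid'),(163,315),100),.012)
sc=cv2.imread('pics/scene0.png')[:,:,::-1].copy();sd=cv2.imread('pics/side0.png')[:,:,::-1].copy()
for n,i,q in(('scene',sc,[(257,200),(223,121),(170,188)]),('side',sd,[(249,211),(293,320),(343,225)])):
    print(n);cc=cam(n)
    for k,p,z in zip(('pale','blue','lid'),q,(.015,.012,.012)): pose(cc,blob(mask(i,k),p,100),z)
o=cv2.resize(cv2.imread('pics/w1.png')[130:290,180:480],(800,427),interpolation=cv2.INTER_CUBIC);cv2.imwrite('pics/w1c.png',o)
# corners of the lane rails (eyeball)
E
```

```text
centre [0.5002 0.0181] size mm 113.9 x 82.0 yaw(+x) 73.9 chamfer dist [11.5  2.5]
centre [ 0.4016 -0.2569] size mm 101.4 x 68.3 yaw(+x) -21.8 chamfer dist [ 3.1 11.3]
centre [ 0.6581 -0.1465] size mm 101.3 x 34.9 yaw(+x) 149.0 chamfer dist [9.4 2.8]
scene
centre [0.5044 0.0176] size mm 119.9 x 82.0 yaw(+x) 73.6 chamfer dist [11.5  3.6]
centre [ 0.405  -0.2574] size mm 101.5 x 74.6 yaw(+x) -22.0 chamfer dist [ 4.8 10.8]
centre [ 0.6524 -0.1586] size mm 100.1 x 68.9 yaw(+x) 148.9 chamfer dist [10.8  4.3]
side
centre [0.5014 0.0134] size mm 119.3 x 79.6 yaw(+x) 73.6 chamfer dist [11.3  3.9]
centre [ 0.4006 -0.2629] size mm 99.9 x 65.5 yaw(+x) -22.3 chamfer dist [ 2.5 10.4]
centre [ 0.6506 -0.1621] size mm 99.5 x 66.1 yaw(+x) 148.7 chamfer dist [10.4  4. ]
```

View pics/w1c.png

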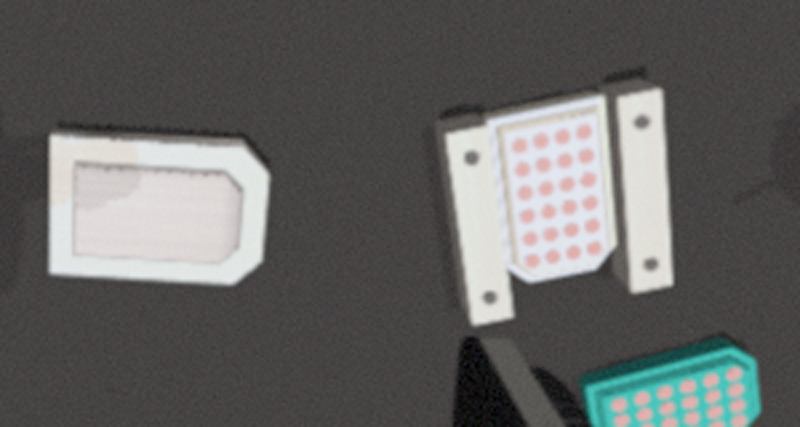

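```bash
python3 m.py 0.50,-0.068,0.2,90.018 commit
```

```text
[np.float64(-0.1419), np.float64(-0.1427), np.float64(0.1333), 0, 0, 0.4287] rows>=10.8 q6~-8
```

Request:
{"method": "jog_arm", "body": {
  "deltas": [-0.1419,-0.1427,0.1333,0,0,0.4287,-1,-0.1419,-0.1427,0.1333,0,0,0.4287,-1,-0.1419,-0.1427,0.1333,0,0,0.4287,-1,-0.1419,-0.1427,0.1333,0,0,0.4287,-1,-0.1419,-0.1427,0.1333,0,0,0.4287,-1,-0.1419,-0.1427,0.1333,0,0,0.4287,-1,-0.1419,-0.1427,0.1333,0,0,0.4287,-1,-0.1419,-0.1427,0.1333,0,0,0.4287,-1,-0.1419,-0.1427,0.1333,0,0,0.4287,-1,-0.1419,-0.1427,0.1333,0,0,0.4287,-1,-0.1419,-0.1427,0.1333,0,0,0.4287,-1,-0.1419,-0.1427,0.1333,0,0,0.4287,-1]
}}

```text
time_s: 2.7
position: [0.4997, -0.0657, 0.2004]
tool_rot: [[0.0, 1.0, -0.0], [1.0, -0.0, 0.0], [0.0, -0.0, -1.0]]
ft_force: [0.8, 0.2, 0.0]
grip_width: 0.0856
```

Request:
{"method": "jog_arm", "body": {
  "deltas": [0,0,0,0,0,0,-1,0,0,0,0,0,0,-1]
}}

```text
time_s: 2.87
position: [0.4997, -0.0668, 0.2004]
tool_rot: [[-0.005, 1.0, -0.0], [1.0, 0.005, 0.0], [0.0, -0.0, -1.0]]
ft_force: [-0.3, -0.1, -0.1]
grip_width: 0.0855
```

Run:
```python
from f import *
im,c=shot('wrist','w2')
s=env.observe();print(s['time_s'],s['position'],np.round(s['tool_rot'],4).tolist())
pose(c,blob(mask(im,'pale'),(256,77)),.015)
```

```text
2.9167 [ 0.49976789 -0.06705227  0.20040134] [[-0.0038, 1.0, -0.0], [1.0, 0.0038, 0.0001], [0.0001, -0.0, -1.0]]
centre [0.5019 0.0161] size mm 113.5 x 77.7 yaw(+x) 73.6 chamfer dist [10.4  1.6]
```

View pics/w2.png

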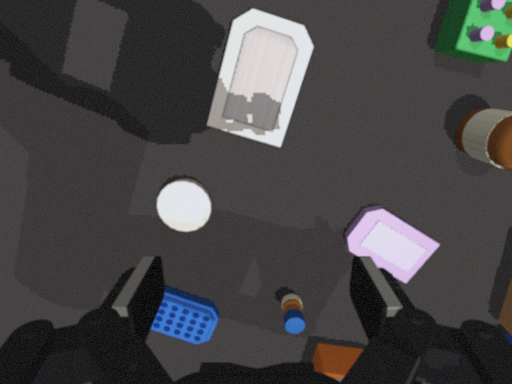

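```bash
python3 m.py 0.4,-0.15,0.22,34 commit;  python3 m.py 0.3235,-0.227,0.2,-22 commit
python3 - <<'E'
from f import *
im=cv2.imread('pics/w2.png')[:,:,::-1].copy();c=cam('wrist')
pose(c,blob(mask(im,'lid'),(395,245)),.012)
# finger tip: left pad tip inner corner / right
M=np.array(eyes.camera_params('wrist')['mount'])
K,d,_,_=c
o=cv2.resize(cv2.imread('pics/w2.png')[240:384,80:440],(800,320),interpolation=cv2.INTER_CUBIC);cv2.imwrite('pics/w2c.png',o)
for uv in((162,258),(350,258),(117,305),(397,305)):
    r=cv2.undistortPoints(np.array([[uv]],float),K,d).ravel();D=M[:3,:3]@[*r,1];p=M[:3,3]
    k=(np.sign(D[1])*.0427-p[1])/D[1];print(uv,p+k*D)
E
```

```text
[np.float64(-0.1093), np.float64(-0.1334), np.float64(-0.0266), 0, 0, 0.3112] rows>=7.8 q6~35
[np.float64(-0.142), np.float64(0.0281), np.float64(0.0266), 0, 0, 0.3111] rows>=7.8 q6~77
centre [ 0.6507 -0.1604] size mm 99.3 x 62.5 yaw(+x) 148.8 chamfer dist [9.3 2.1]
(162, 258) [ 0.00859987 -0.0427     -0.01353455]
(350, 258) [ 0.00589285  0.0427     -0.00876107]
(117, 305) [ 0.01995739 -0.0427     -0.06038703]
(397, 305) [ 0.01896243  0.0427     -0.05897946]
```

View pics/w2c.png

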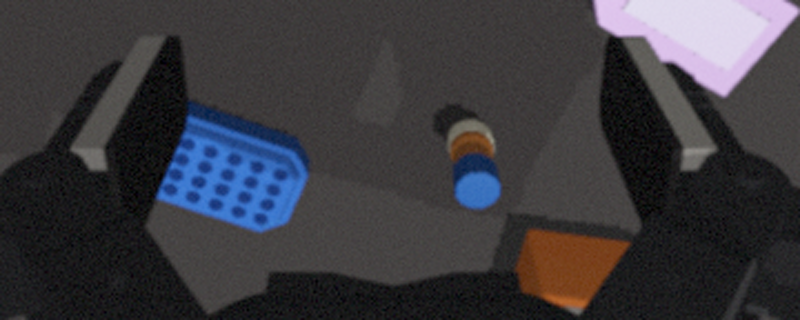

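Request:
{"method": "jog_arm", "body": {
  "deltas": [-0.1093,-0.1334,-0.0266,0,0,0.3112,-1,-0.1093,-0.1334,-0.0266,0,0,0.3112,-1,-0.1093,-0.1334,-0.0266,0,0,0.3112,-1,-0.1093,-0.1334,-0.0266,0,0,0.3112,-1,-0.1093,-0.1334,-0.0266,0,0,0.3112,-1,-0.1093,-0.1334,-0.0266,0,0,0.3112,-1,-0.1093,-0.1334,-0.0266,0,0,0.3112,-1,-0.1093,-0.1334,-0.0266,0,0,0.3112,-1]
}}

```text
time_s: 3.58
position: [0.3997, -0.1498, 0.2204]
tool_rot: [[0.832, 0.555, 0.0], [0.555, -0.832, -0.0], [0.0, 0.0, -1.0]]
ft_force: [-0.1, -0.4, 0.2]
grip_width: 0.0854
```

Request:
{"method": "jog_arm", "body": {
  "deltas": [-0.142,0.0281,0.0266,0,0,0.3111,-1,-0.142,0.0281,0.0266,0,0,0.3111,-1,-0.142,0.0281,0.0266,0,0,0.3111,-1,-0.142,0.0281,0.0266,0,0,0.3111,-1,-0.142,0.0281,0.0266,0,0,0.3111,-1,-0.142,0.0281,0.0266,0,0,0.3111,-1,-0.142,0.0281,0.0266,0,0,0.3111,-1,-0.142,0.0281,0.0266,0,0,0.3111,-1,-0.142,0.0281,0.0266,0,0,0.3111,-1,-0.142,0.0281,0.0266,0,0,0.3111,-1,-0.142,0.0281,0.0266,0,0,0.3111,-1]
}}

```text
time_s: 4.5
position: [0.3233, -0.2268, 0.2004]
tool_rot: [[0.929, -0.371, 0.0], [-0.371, -0.929, -0.0], [0.0, 0.0, -1.0]]
ft_force: [0.4, 0.3, 0.0]
grip_width: 0.0855
```

Run:
```python
from f import *
im,c=shot('wrist','w3')
s=env.observe();print(s['time_s'],s['position'],np.round(s['tool_rot'],4).tolist())
pose(c,blob(mask(im,'blue'),(256,77)),.012)
```

```text
4.55 [ 0.32332548 -0.22681678  0.2003886 ] [[0.9284, -0.3717, 0.0001], [-0.3717, -0.9284, -0.0], [0.0001, 0.0, -1.0]]
centre [ 0.4011 -0.2609] size mm 97.7 x 61.5 yaw(+x) -22.1 chamfer dist [1.8 9.3]
```

View pics/w3.png

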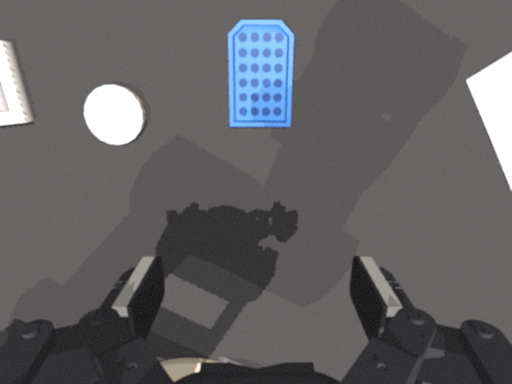

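Blue is at (0.4011,-0.2609), yaw -22.1°, chamfers at the top of the image (~(262,25)). Going down to grasp it.

```bash
python3 m.py 0.4011,-0.2609,0.08,-22.1 0.4011,-0.2609,0.02,-22.1 0.4011,-0.2609,-0.0014,-22.1 commit; cat cmd.json
```

```text
[np.float64(0.1129), np.float64(0.0031), np.float64(0.16), 0, 0, 0.0005] rows>=3.5 q6~79
[np.float64(0.1129), np.float64(0.0031), np.float64(0.24), 0, 0, 0.0005] rows>=4.8 q6~79
[np.float64(0.1129), np.float64(0.0031), np.float64(0.2686), 0, 0, 0.0005] rows>=5.2 q6~79
[0.40112529328802476, -0.2609005809190949, -0.0014249999999999818, -22.09200000000001]
```

Request:
{"method": "jog_arm", "body": {
  "deltas": [0.1129,0.0031,0.16,0,0,0.0005,-1,0.1129,0.0031,0.16,0,0,0.0005,-1,0.1129,0.0031,0.16,0,0,0.0005,-1,0.1129,0.0031,0.16,0,0,0.0005,-1,0.1129,0.0031,0.16,0,0,0.0005,-1,0.1129,0.0031,0.24,0,0,0.0005,-1,0.1129,0.0031,0.24,0,0,0.0005,-1,0.1129,0.0031,0.255,0,0,0.0005,-1,0.1129,0.0031,0.2686,0,0,0.0005,-1,0.1129,0.0031,0.2686,0,0,0.0005,-1]
}}

```text
time_s: 5.38
position: [0.4002, -0.2603, -0.0015]
tool_rot: [[0.927, -0.375, -0.001], [-0.375, -0.927, 0.001], [-0.002, -0.001, -1.0]]
ft_force: [0.5, 0.4, -0.3]
grip_width: 0.0854
```

Request:
{"method": "jog_arm", "body": {
  "deltas": [0,0,0,0,0,0,0.0,0,0,0,0,0,0,1,0,0,0,0,0,0,1,0,0,0,0,0,0,1,0,0,0,0,0,0,1,0,0,0,0,0,0,1,0,0,0,0,0,0,1],
  "grip_force": 30
}}

```text
time_s: 5.97
position: [0.4012, -0.2612, 0.0004]
tool_rot: [[0.927, -0.376, 0.001], [-0.376, -0.927, -0.002], [0.002, 0.001, -1.0]]
ft_force: [-1.6, 0.2, 5.6]
grip_width: 0.0592
```

Run:
```python
from f import *
im,c=shot('wrist','w4')
o=cv2.resize(im[180:384,80:440,::-1],(800,453),interpolation=cv2.INTER_CUBIC);cv2.imwrite('pics/w4c.png',o)
```

```text
(no output)
```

View pics/w4c.png

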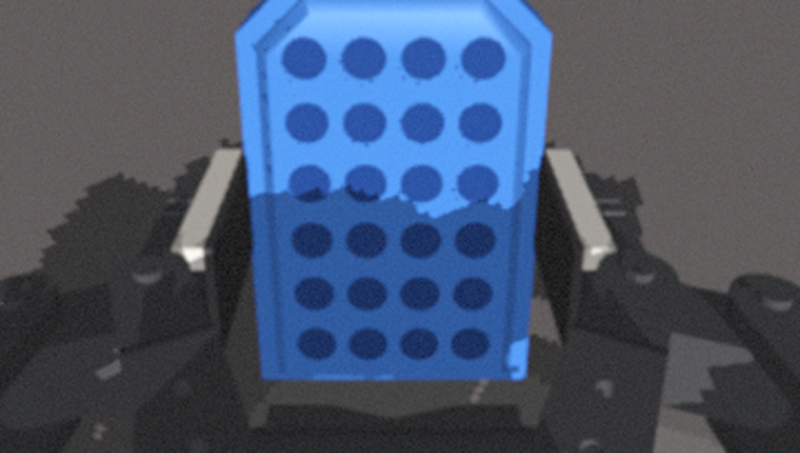

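Run:
```python
from f import *
M=np.array(eyes.camera_params('wrist')['mount']);K,d,_,_=cam('wrist')
for uv in((188,247.5),(326,247.5)):
  for y in(.0296,.031):
    r=cv2.undistortPoints(np.array([[uv]],float),K,d).ravel();D=M[:3,:3]@[*r,1];p=M[:3,3]
    k=(np.sign(D[1])*y-p[1])/D[1];print(uv,np.round(p+k*D,4))
s=env.observe();print(s['ft_force'],s['position'])
```

```text
(188, 247.5) [ 0.0148 -0.0296 -0.018 ]
(188, 247.5) [ 0.0115 -0.031  -0.012 ]
(326, 247.5) [ 0.0135  0.0296 -0.0155]
(326, 247.5) [ 0.0102  0.031  -0.0096]
[-0.83400588  1.39845448  4.75948605] [ 4.01172815e-01 -2.61193107e-01  3.53765137e-04]
```

```bash
python3 m.py 0.4011,-0.2609,0.0025,-22.1 commit
```

```text
[np.float64(-0.0), np.float64(0.0), np.float64(-0.0052), 0, 0, 0.0] rows>=0.1 q6~79
```

Request:
{"method": "jog_arm", "body": {
  "deltas": [0,0,0,0,0,0,-0.7,0,0,0,0,0,0,-0.7,0,0,-0.0052,0,0,0,-0.7,0,0,-0.0052,0,0,0,-0.7]
}}

```text
time_s: 6.35
position: [0.4011, -0.261, 0.0035]
tool_rot: [[0.927, -0.376, 0.001], [-0.376, -0.927, -0.001], [0.001, 0.0, -1.0]]
ft_force: [0.4, -0.5, 0.4]
grip_width: 0.0726
```

Request:
{"method": "jog_arm", "body": {
  "deltas": [0,0,0,0,0,0,1,0,0,0,0,0,0,1,0,0,0,0,0,0,1,0,0,0,0,0,0,1,0,0,0,0,0,0,1]
}}

```text
time_s: 6.77
position: [0.401, -0.2609, 0.0034]
tool_rot: [[0.927, -0.376, 0.0], [-0.376, -0.927, -0.001], [0.001, 0.0, -1.0]]
ft_force: [-1.5, 1.5, 8.3]
grip_width: 0.0586
```

```bash
python3 m.py 0.4011,-0.2609,0.08,-22.1 commit; python3 m.py 0.45,-0.12,0.1,26 commit;python3 m.py 0.5019,0.0161,0.09,73.6 commit; cat cmd.json
```

```text
[np.float64(-0.0), np.float64(0.0), np.float64(-0.1034), 0, 0, 0.0] rows>=1.9 q6~79
[np.float64(-0.0103), np.float64(-0.1986), np.float64(-0.0266), 0, 0, -0.2672] rows>=6.7 q6~49
[np.float64(0.1418), np.float64(-0.1327), np.float64(0.0133), 0, 0, -0.2644] rows>=6.6 q6~18
[0.5019351466063472, 0.016095890737471807, 0.09000000000000002, 73.59599999999999]
```

Request:
{"method": "jog_arm", "body": {
  "deltas": [0,0,-0.03,0,0,0,1,0,0,-0.07,0,0,0,1,0,0,-0.1034,0,0,0,1,0,0,-0.1034,0,0,0,1]
}}

```text
time_s: 7.1
position: [0.4023, -0.2622, 0.0842]
tool_rot: [[0.927, -0.376, 0.005], [-0.376, -0.927, -0.005], [0.007, 0.003, -1.0]]
ft_force: [0.3, -0.7, -0.5]
grip_width: 0.0585
```

Request:
{"method": "jog_arm", "body": {
  "deltas": [-0.0103,-0.1986,-0.0266,0,0,-0.2672,1,-0.0103,-0.1986,-0.0266,0,0,-0.2672,1,-0.0103,-0.1986,-0.0266,0,0,-0.2672,1,-0.0103,-0.1986,-0.0266,0,0,-0.2672,1,-0.0103,-0.1986,-0.0266,0,0,-0.2672,1,-0.0103,-0.1986,-0.0266,0,0,-0.2672,1,-0.0103,-0.1986,-0.0266,0,0,-0.2672,1]
}}

```text
time_s: 7.68
position: [0.4496, -0.1191, 0.0996]
tool_rot: [[0.895, 0.445, -0.001], [0.445, -0.895, 0.0], [-0.001, -0.001, -1.0]]
ft_force: [-0.6, -0.4, -1.2]
grip_width: 0.0587
```

Request:
{"method": "jog_arm", "body": {
  "deltas": [0.1418,-0.1327,0.0133,0,0,-0.2644,1,0.1418,-0.1327,0.0133,0,0,-0.2644,1,0.1418,-0.1327,0.0133,0,0,-0.2644,1,0.1418,-0.1327,0.0133,0,0,-0.2644,1,0.1418,-0.1327,0.0133,0,0,-0.2644,1,0.1418,-0.1327,0.0133,0,0,-0.2644,1,0.1418,-0.1327,0.0133,0,0,-0.2644,1,0.1418,-0.1327,0.0133,0,0,-0.2644,1,0.1418,-0.1327,0.0133,0,0,-0.2644,1,0.1418,-0.1327,0.0133,0,0,-0.2644,1,0.1418,-0.1327,0.0133,0,0,-0.2644,1]
}}

```text
time_s: 8.6
position: [0.5016, 0.0161, 0.0901]
tool_rot: [[0.284, 0.959, -0.0], [0.959, -0.284, 0.0], [-0.0, -0.0, -1.0]]
ft_force: [-0.5, -0.4, -1.1]
grip_width: 0.0585
```

Run:
```python
from f import *
im,c=shot('wrist','w5')
s=env.observe();print(s['time_s'],s['position'],np.round(s['tool_rot'],4).tolist(),s['ft_force'])
pose(c,blob(mask(im,'blue'),(256,250)),.09-.0025+.012)
```

```text
8.65 [0.50165369 0.01606627 0.09018143] [[0.284, 0.9588, -0.0002], [0.9588, -0.284, 0.0], [-0.0, -0.0002, -1.0]] [ 0.05008309  0.15195948 -0.47542878]
centre [0.5021 0.0196] size mm 98.3 x 60.7 yaw(+x) 73.2 chamfer dist [9.8 1.6]
```

View pics/w5.png

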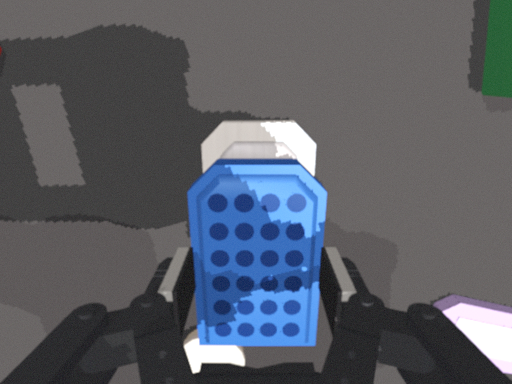

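```bash
python3 m.py 0.5019,0.0161,0.028,73.6 0.5019,0.0161,0.022,73.6 0.5019,0.0161,0.0175,73.6 commit
```

```text
[np.float64(-0.0), np.float64(-0.0), np.float64(0.0827), 0, 0, -0.0] rows>=1.5 q6~18
[np.float64(-0.0), np.float64(-0.0), np.float64(0.0907), 0, 0, -0.0] rows>=1.6 q6~18
[np.float64(-0.0), np.float64(-0.0), np.float64(0.0967), 0, 0, -0.0] rows>=1.7 q6~18
```

Request:
{"method": "jog_arm", "body": {
  "deltas": [0,0,0.045,0,0,0,1,0,0,0.0827,0,0,0,1,0,0,0.0827,0,0,0,1,0,0,0.0867,0,0,0,1,0,0,0.0907,0,0,0,1,0,0,0.0907,0,0,0,1]
}}

```text
time_s: 9.15
position: [0.5023, 0.0161, 0.0232]
tool_rot: [[0.283, 0.959, 0.002], [0.959, -0.283, -0.0], [0.0, 0.002, -1.0]]
ft_force: [-0.0, 0.1, -1.6]
grip_width: 0.0585
```

Request:
{"method": "jog_arm", "body": {
  "deltas": [0,0,0.002,0,0,0,1,0,0,0.004,0,0,0,1,0,0,0.006,0,0,0,1,0,0,0.006,0,0,0,1]
}}

```text
time_s: 9.48
position: [0.5021, 0.016, 0.0185]
tool_rot: [[0.282, 0.959, 0.001], [0.959, -0.282, -0.001], [-0.0, 0.001, -1.0]]
ft_force: [-0.5, -1.6, 4.4]
grip_width: 0.0586
```

Request:
{"method": "jog_arm", "body": {
  "deltas": [0,0,0,0,0,0,-1,0,0,0,0,0,0,-1,0,0,0,0,0,0,-1,0,0,-0.03,0,0,0,-1,0,0,-0.08,0,0,0,-1,0,0,-0.08,0,0,0,-1]
}}

```text
time_s: 9.98
position: [0.5042, 0.0158, 0.0827]
tool_rot: [[0.282, 0.959, 0.009], [0.959, -0.282, -0.002], [0.001, 0.009, -1.0]]
ft_force: [1.1, 0.1, 0.2]
grip_width: 0.0851
```

Run:
```python
import json
from f import *
c=json.load(open('cmd.json'));c[2]=round(c[2]+.08*.75,4);json.dump(c,open('cmd.json','w'));print(c)
s=env.observe();print(s['position'])
# lane from w1 pose
s1=dict(position=[0.41959166,0.06097941,0.2997336],tool_rot=[[-0.9752,0.2214,-0.0015],[0.2214,0.9752,0.0007],[0.0016,0.0003,-1.0]])
cc=cam('wrist',s1)
pts=np.array([(445,133),(485,120),(514,318),(474,325),(616,97),(662,90),(672,284),(631,293)])*.375+[180,130]
P=onz(cc,pts,.024);print(np.round(P,4))
for r in(P[:4],P[4:]): print(r.mean(0),[np.degrees(np.arctan2(*(v[1::-1]))) for v in(r[3]-r[0],r[2]-r[1])])
im,c=shot('wrist','w6')
```

```text
[0.5019351466063472, 0.016095890737471807, 0.0775, 73.59599999999999]
[0.5042132  0.01583449 0.08271226]
[[0.4887 0.1674 0.024 ]
 [0.4864 0.1878 0.024 ]
 [0.6004 0.1901 0.024 ]
 [0.5997 0.1684 0.024 ]
 [0.4889 0.2529 0.024 ]
 [0.4903 0.2757 0.024 ]
 [0.5993 0.2754 0.024 ]
 [0.5996 0.2533 0.024 ]]
[0.54378758 0.17841309 0.024     ] [np.float64(0.5414688667961611), np.float64(1.166006946464229)]
[0.54452201 0.26432721 0.024     ] [np.float64(0.2203195043360996), np.float64(-0.16487652433276645)]
```

View pics/w6.png

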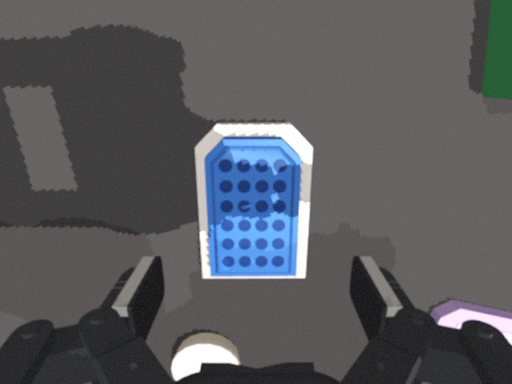

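Blue is seated level and centred on the nest, with an even white margin around it at (255,205). Next, the overhead view of the lane.

```bash
python3 m.py 0.48,0.12,0.2,37 commit; python3 m.py 0.459,0.2214,0.2,0.5 commit
```

```text
[np.float64(0.1246), np.float64(-0.0672), np.float64(-0.1633), 0, 0, 0.2033] rows>=5.1 q6~67
[np.float64(0.0591), np.float64(-0.1248), np.float64(-0.0), 0, 0, 0.2028] rows>=5.1 q6~115
```

Request:
{"method": "jog_arm", "body": {
  "deltas": [0.1246,-0.0672,-0.1633,0,0,0.2033,-1,0.1246,-0.0672,-0.1633,0,0,0.2033,-1,0.1246,-0.0672,-0.1633,0,0,0.2033,-1,0.1246,-0.0672,-0.1633,0,0,0.2033,-1,0.1246,-0.0672,-0.1633,0,0,0.2033,-1,0.1246,-0.0672,-0.1633,0,0,0.2033,0,0.1246,-0.0672,-0.1633,0,0,0.2033,1]
}}

```text
time_s: 10.62
position: [0.4793, 0.12, 0.1992]
tool_rot: [[0.797, 0.604, -0.002], [0.604, -0.797, -0.0], [-0.001, -0.001, -1.0]]
ft_force: [-0.1, -1.0, 0.0]
grip_width: 0.0637
```

Request:
{"method": "jog_arm", "body": {
  "deltas": [0.0591,-0.1248,0,0,0,0.2028,1,0.0591,-0.1248,0,0,0,0.2028,1,0.0591,-0.1248,0,0,0,0.2028,1,0.0591,-0.1248,0,0,0,0.2028,1,0.0591,-0.1248,0,0,0,0.2028,1,0.0591,-0.1248,0,0,0,0.2028,1,0.0591,-0.1248,0,0,0,0.2028,1,0.0591,-0.1248,0,0,0,0.2028,1]
}}

```text
time_s: 11.28
position: [0.4588, 0.2208, 0.1991]
tool_rot: [[1.0, 0.012, -0.002], [0.012, -1.0, -0.001], [-0.002, 0.001, -1.0]]
ft_force: [-0.6, 0.4, -0.3]
grip_width: 0.0
```

Run:
```python
from f import *
im,c=shot('wrist','w7')
s=env.observe();print(s['time_s'],s['position'],np.round(s['tool_rot'],4).tolist())
cv2.imwrite('pics/w7c.png',cv2.resize(im[0:180,140:380,::-1],(800,600),interpolation=cv2.INTER_CUBIC))
```

```text
11.3333 [0.45883931 0.22088595 0.19932916] [[0.9999, 0.0114, -0.0018], [0.0114, -0.9999, -0.0004], [-0.0018, 0.0004, -1.0]]
```

View pics/w7.png

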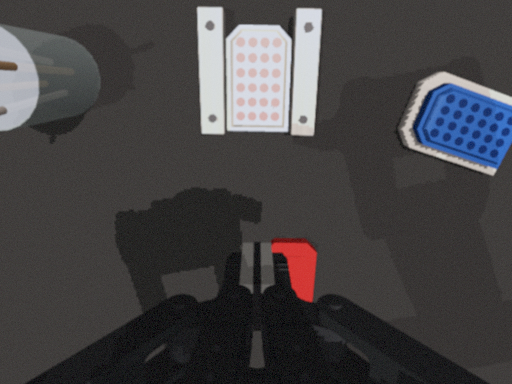

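View pics/w7c.png

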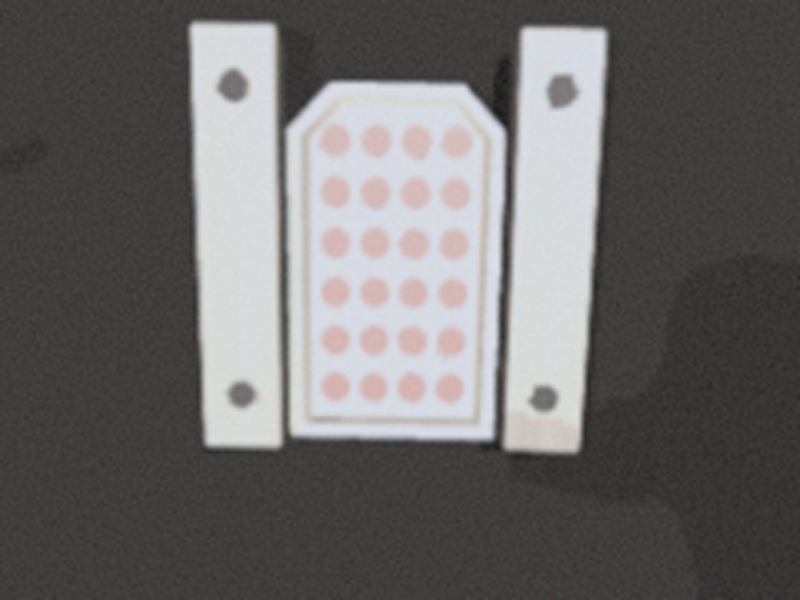

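Run:
```python
from f import *
s=dict(position=[0.45883931,0.22088595,0.19932916],tool_rot=[[0.9999,0.0114,-0.0018],[0.0114,-0.9999,-0.0004],[-0.0018,0.0004,-1.0]])
c=cam('wrist',s);f=lambda p,z:onz(c,np.array(p,float)*.3+[140,0],z)
W=f([(400,84),(291,436),(495,438),(287,128),(505,130)],.012);print(np.round(W,4))
R=f([(192,23),(276,23),(283,446),(206,447),(521,28),(606,30),(580,452),(504,450)],.024);print(np.round(R,4))
print('lane c',R.mean(0), 'dirs',[np.degrees(np.arctan2(*(R[i]-R[j])[1::-1])) for i,j in((0,3),(1,2),(4,7),(5,6))])
```

```text
[[0.5872 0.22   0.012 ]
 [0.4909 0.251  0.012 ]
 [0.4911 0.1902 0.012 ]
 [0.5757 0.2509 0.012 ]
 [0.576  0.1909 0.012 ]]
[[0.5995 0.2741 0.024 ]
 [0.5997 0.2524 0.024 ]
 [0.4899 0.2524 0.024 ]
 [0.4894 0.2746 0.024 ]
 [0.5993 0.189  0.024 ]
 [0.5993 0.1669 0.024 ]
 [0.4893 0.1666 0.024 ]
 [0.4896 0.1886 0.024 ]]
lane c [0.54450556 0.22057126 0.024     ] dirs [np.float64(-0.24477531078905235), np.float64(0.011175275310731498), np.float64(0.20647497358551353), np.float64(0.17198289010774886)]
```

```bash
python3 m.py 0.607,0.2206,0.08,0 commit; python3 m.py 0.607,0.2206,0.006,0 commit;  python3 m.py 0.56,0.2206,0.006,0 0.523,0.2206,0.006,0
```

```text
[np.float64(0.1973), np.float64(0.0028), np.float64(0.16), 0, 0, 0.0028] rows>=4.6 q6~110
[np.float64(-0.0), np.float64(-0.0), np.float64(0.0986), 0, 0, -0.0] rows>=1.8 q6~110
[np.float64(-0.0627), np.float64(-0.0), np.float64(0.0), 0, 0, -0.0] rows>=1.1 q6~112
[np.float64(-0.112), np.float64(-0.0), np.float64(0.0), 0, 0, -0.0] rows>=2.0 q6~113
```

Request:
{"method": "jog_arm", "body": {
  "deltas": [0.1973,0.0028,0.1,0,0,0.0028,1,0.1973,0.0028,0.1,0,0,0.0028,1,0.1973,0.0028,0.1,0,0,0.0028,1,0.1973,0.0028,0.1,0,0,0.0028,1,0.1973,0.0028,0.1,0,0,0.0028,1,0.1973,0.0028,0.16,0,0,0.0028,1,0.1973,0.0028,0.16,0,0,0.0028,1,0.1973,0.0028,0.16,0,0,0.0028,1]
}}

```text
time_s: 12.0
position: [0.6055, 0.2201, 0.0782]
tool_rot: [[1.0, 0.001, -0.006], [0.001, -1.0, -0.001], [-0.006, 0.001, -1.0]]
ft_force: [0.4, 1.0, 0.1]
grip_width: 0.0
```

Request:
{"method": "jog_arm", "body": {
  "deltas": [0,0,0.05,0,0,0,1,0,0,0.08,0,0,0,1,0,0,0.0986,0,0,0,1,0,0,0.0986,0,0,0,1]
}}

```text
time_s: 12.33
position: [0.6059, 0.2205, 0.0055]
tool_rot: [[1.0, 0.001, -0.003], [0.001, -1.0, -0.001], [-0.003, 0.001, -1.0]]
ft_force: [0.2, 0.1, -1.0]
grip_width: 0.0
```

Request:
{"method": "jog_arm", "body": {
  "deltas": [-0.012,0,0,0,0,0,1,-0.024,0,0,0,0,0,1,-0.036,0,0,0,0,0,1,-0.05,0,0,0,0,0,1,-0.062,0,0,0,0,0,1,-0.074,0,0,0,0,0,1,-0.086,0,0,0,0,0,1,-0.096,0,0,0,0,0,1,-0.106,0,0,0,0,0,1,-0.112,0,0,0,0,0,1,-0.112,0,0,0,0,0,1]
}}

```text
time_s: 13.25
position: [0.5223, 0.2208, 0.0074]
tool_rot: [[1.0, 0.0, 0.001], [0.0, -1.0, 0.0], [0.001, -0.0, -1.0]]
ft_force: [-0.5, -0.1, 0.3]
grip_width: 0.0
```

```bash
python3 m.py 0.523,0.2206,0.006,0 commit
python3 - <<'E'
from f import *
im,c=shot('wrist','w8')
E
```

```text
[np.float64(-0.112), np.float64(-0.0), np.float64(0.0), 0, 0, -0.0] rows>=2.0 q6~113
```

View pics/w8.png

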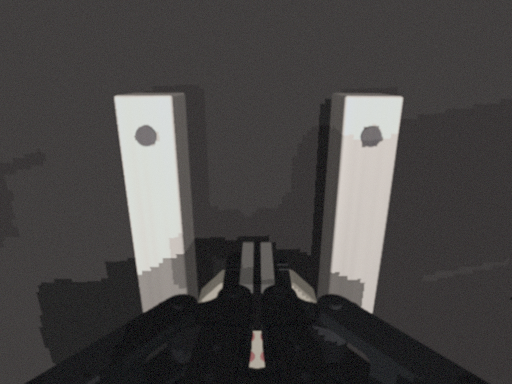

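The fingers are in the lane and the white plate lies behind them (seen at (257,345)). I'll lift and check from overhead.

```bash
python3 m.py 0.526,0.2206,0.006,0 0.526,0.2206,0.09,0  0.378,0.2206,0.2,0 commit
```

```text
[np.float64(0.004), np.float64(-0.0), np.float64(0.0), 0, 0, -0.0] rows>=0.1 q6~113
[np.float64(0.004), np.float64(-0.0), np.float64(-0.112), 0, 0, -0.0] rows>=2.0 q6~113
[np.float64(-0.1934), np.float64(0.0), np.float64(-0.2586), 0, 0, -0.0] rows>=5.8 q6~120
```

Request:
{"method": "jog_arm", "body": {
  "deltas": [0.004,0,0,0,0,0,1,0.004,0,-0.05,0,0,0,1,0.004,0,-0.112,0,0,0,1,-0.05,0,-0.15,0,0,0,0,-0.1,0,-0.2,0,0,0,-1,-0.1933,0,-0.2587,0,0,0,-1,-0.1933,0,-0.2587,0,0,0,-1,-0.1933,0,-0.2587,0,0,0,-1,-0.1933,0,-0.2587,0,0,0,-1,-0.1933,0,-0.2587,0,0,0,-1]
}}

```text
time_s: 14.13
position: [0.3781, 0.2208, 0.201]
tool_rot: [[1.0, 0.0, 0.002], [0.0, -1.0, 0.0], [0.002, -0.0, -1.0]]
ft_force: [1.3, -0.4, 0.8]
grip_width: 0.0835
```

Run:
```python
from f import *
im,c=shot('wrist','w9')
s=env.observe();print(s['time_s'],s['position'],np.round(s['tool_rot'],4).tolist())
import pickle;pickle.dump(c,open('c9.pkl','wb'))
cv2.imwrite('pics/w9c.png',cv2.resize(im[0:180,140:380,::-1],(800,600),interpolation=cv2.INTER_CUBIC))
```

```text
14.1833 [0.37846906 0.2207268  0.20025112] [[1.0, -0.0001, 0.0003], [-0.0001, -1.0, 0.0], [0.0003, -0.0, -1.0]]
```

View pics/w9c.png

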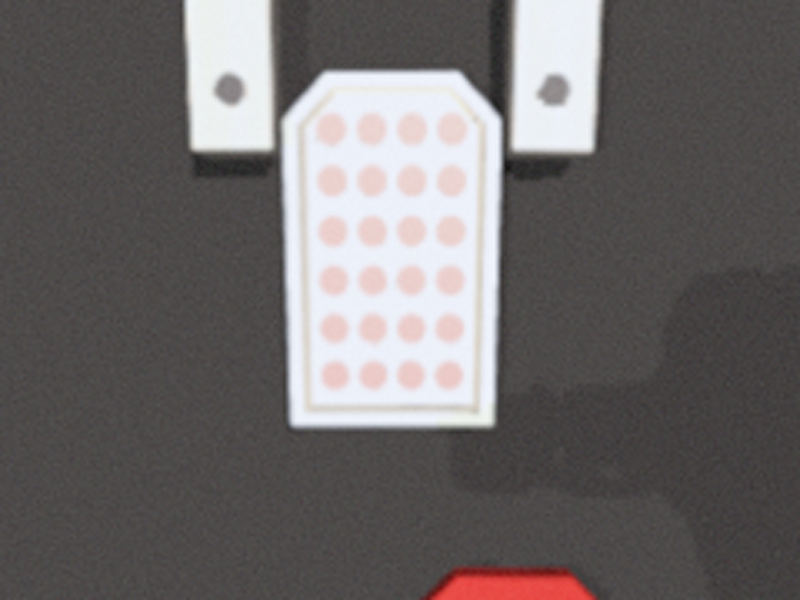

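```bash
python3 - <<'E'
from f import *
import pickle
c=pickle.load(open('c9.pkl','rb'));f=lambda p,z:onz(c,np.array(p,float)*.3+[140,0],z)
W=f([(392,71),(291,427),(495,427),(283,120),(501,120)],.012);print(np.round(W,4))
print(np.round(f([(230,152),(553,152)],.024),4))
im=cv2.imread('pics/w9.png')[:,:,::-1].copy()
try: pose(c,blob(mask(im,'pale'),(258,75)),.012)
except Exception as e: print(e)
E
python3 m.py 0.463,0.2206,0.08,0
```

```text
[[0.5106 0.2209 0.012 ]
 [0.4136 0.2509 0.012 ]
 [0.4136 0.1898 0.012 ]
 [0.4982 0.251  0.012 ]
 [0.4983 0.1907 0.012 ]]
[[0.4889 0.2643 0.024 ]
 [0.4891 0.1776 0.024 ]]
centre [0.471 0.221] size mm 114.6 x 113.2 yaw(+x) -179.9 chamfer dist [ 0.6 25.9]
[np.float64(0.1134), np.float64(0.0), np.float64(0.16), 0, 0, -0.0] rows>=3.5 q6~115
```

White is at (0.4621,0.2207), yaw 0, with the rail ends at x=0.489, so there is 16 mm of finger clearance. Grasping.

```bash
python3 m.py 0.4621,0.2207,0.07,0 0.4621,0.2207,0.018,0 0.4621,0.2207,0.0025,0 commit
```

```text
[np.float64(0.1122), np.float64(-0.0001), np.float64(0.1733), 0, 0, -0.0] rows>=3.7 q6~116
[np.float64(0.1122), np.float64(-0.0001), np.float64(0.2426), 0, 0, -0.0] rows>=4.8 q6~116
[np.float64(0.1122), np.float64(-0.0001), np.float64(0.2633), 0, 0, -0.0] rows>=5.1 q6~116
```

Request:
{"method": "jog_arm", "body": {
  "deltas": [0.112,0,0.1,0,0,0,-1,0.112,0,0.16,0,0,0,-1,0.112,0,0.16,0,0,0,-1,0.112,0,0.1733,0,0,0,-1,0.112,0,0.1733,0,0,0,-1,0.112,0,0.22,0,0,0,-1,0.112,0,0.2427,0,0,0,-1,0.112,0,0.255,0,0,0,-1,0.112,0,0.2633,0,0,0,-1,0.112,0,0.2633,0,0,0,-1]
}}

```text
time_s: 15.02
position: [0.4619, 0.2207, 0.0027]
tool_rot: [[1.0, -0.0, -0.001], [-0.0, -1.0, -0.0], [-0.001, 0.0, -1.0]]
ft_force: [-0.0, 0.0, -0.8]
grip_width: 0.0857
```

Request:
{"method": "jog_arm", "body": {
  "deltas": [0,0,0,0,0,0,0,0,0,0,0,0,0,1,0,0,0,0,0,0,1,0,0,0,0,0,0,1,0,0,0,0,0,0,1,0,0,0,0,0,0,1,0,0,0,0,0,0,1],
  "grip_force": 30
}}

```text
time_s: 15.6
position: [0.4625, 0.2209, 0.0044]
tool_rot: [[1.0, 0.0, 0.002], [0.0, -1.0, 0.001], [0.002, -0.001, -1.0]]
ft_force: [-0.6, 0.4, 6.4]
grip_width: 0.0585
```

```bash
python3 m.py 0.4621,0.2207,0.08,0 commit; python3 m.py 0.48,0.12,0.1,37 commit;python3 m.py 0.5019,0.0161,0.09,73.6 commit; cat cmd.json
```

```text
[np.float64(-0.0), np.float64(-0.0), np.float64(-0.1033), 0, 0, -0.0] rows>=1.9 q6~116
[np.float64(0.0238), np.float64(0.1342), np.float64(-0.0267), 0, 0, -0.2056] rows>=5.2 q6~67
[np.float64(-0.06), np.float64(0.1283), np.float64(0.0133), 0, 0, -0.2033] rows>=5.1 q6~18
[0.5019456878363702, 0.016097245727017068, 0.09002500000000006, 73.59599999999999]
```

Request:
{"method": "jog_arm", "body": {
  "deltas": [0,0,-0.03,0,0,0,1,0,0,-0.07,0,0,0,1,0,0,-0.1033,0,0,0,1,0,0,-0.1033,0,0,0,1]
}}

```text
time_s: 15.93
position: [0.464, 0.2213, 0.0854]
tool_rot: [[1.0, 0.0, 0.009], [0.0, -1.0, 0.002], [0.009, -0.002, -1.0]]
ft_force: [0.5, 0.9, -0.3]
grip_width: 0.0584
```

Request:
{"method": "jog_arm", "body": {
  "deltas": [0.0238,0.1342,-0.0267,0,0,-0.2056,1,0.0238,0.1342,-0.0267,0,0,-0.2056,1,0.0238,0.1342,-0.0267,0,0,-0.2056,1,0.0238,0.1342,-0.0267,0,0,-0.2056,1,0.0238,0.1342,-0.0267,0,0,-0.2056,1,0.0238,0.1342,-0.0267,0,0,-0.2056,1]
}}

```text
time_s: 16.43
position: [0.4797, 0.1194, 0.1005]
tool_rot: [[0.796, 0.606, 0.0], [0.606, -0.796, 0.0], [0.0, 0.0, -1.0]]
ft_force: [0.1, 0.2, -1.1]
grip_width: 0.0584
```

Request:
{"method": "jog_arm", "body": {
  "deltas": [-0.06,0.1283,0.0133,0,0,-0.2033,1,-0.06,0.1283,0.0133,0,0,-0.2033,1,-0.06,0.1283,0.0133,0,0,-0.2033,1,-0.06,0.1283,0.0133,0,0,-0.2033,1,-0.06,0.1283,0.0133,0,0,-0.2033,1,-0.06,0.1283,0.0133,0,0,-0.2033,1,-0.06,0.1283,0.0133,0,0,-0.2033,1,-0.06,0.1283,0.0133,0,0,-0.2033,1,-0.06,0.1283,0.0133,0,0,-0.2033,1]
}}

```text
time_s: 17.18
position: [0.5016, 0.0163, 0.0904]
tool_rot: [[0.284, 0.959, 0.0], [0.959, -0.284, -0.0], [0.0, 0.0, -1.0]]
ft_force: [0.5, 0.8, -1.3]
grip_width: 0.0586
```

```bash
python3 - <<'E'
from f import *
im,c=shot('wrist','w10')
s=env.observe();print(s['time_s'],s['position'],np.round(s['tool_rot'],4).tolist(),s['ft_force'])
E
python3 m.py 0.5019,0.0161,0.041,73.6 0.5019,0.0161,0.034,73.6 0.5019,0.0161,0.0295,73.6
```

```text
17.2333 [0.50158316 0.01625654 0.09044526] [[0.2835, 0.959, 0.0001], [0.959, -0.2835, -0.0], [-0.0, 0.0001, -1.0]] [ 0.76417361 -0.20967356 -0.43828881]
[np.float64(-0.0), np.float64(-0.0001), np.float64(0.0654), 0, 0, -0.0] rows>=1.2 q6~18
[np.float64(-0.0), np.float64(-0.0001), np.float64(0.0747), 0, 0, -0.0] rows>=1.3 q6~18
[np.float64(-0.0), np.float64(-0.0001), np.float64(0.0807), 0, 0, -0.0] rows>=1.5 q6~18
```

View pics/w10.png

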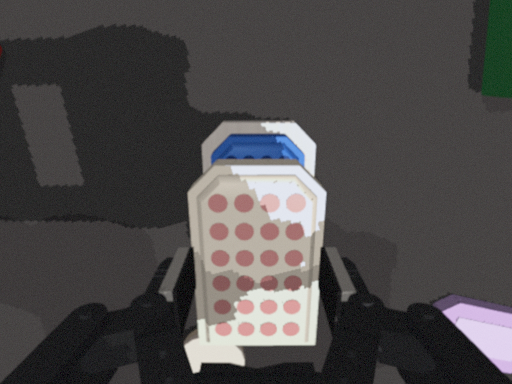

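The white plate is held exactly as blue was, with chamfers toward the same end as the stack below. Lowering.

Request:
{"method": "jog_arm", "body": {
  "deltas": [0,0,0.04,0,0,0,1,0,0,0.0654,0,0,0,1,0,0,0.0654,0,0,0,1,0,0,0.07,0,0,0,1,0,0,0.0747,0,0,0,1,0,0,0.0787,0,0,0,1,0,0,0.0807,0,0,0,1,0,0,0.0807,0,0,0,1]
}}

```text
time_s: 17.9
position: [0.5022, 0.016, 0.0314]
tool_rot: [[0.282, 0.959, 0.002], [0.959, -0.282, -0.001], [0.0, 0.002, -1.0]]
ft_force: [-2.3, 0.0, 9.5]
grip_width: 0.0583
```

```bash
python3 m.py 0.5019,0.0161,0.0295,73.6 commit;python3 m.py 0.5019,0.0161,0.1,73.6 commit
```

```text
[np.float64(-0.0), np.float64(-0.0001), np.float64(0.0807), 0, 0, -0.0] rows>=1.5 q6~18
[np.float64(-0.0), np.float64(0.0), np.float64(-0.094), 0, 0, -0.0] rows>=1.7 q6~18
```

Request:
{"method": "jog_arm", "body": {
  "deltas": [0,0,0,0,0,0,-1,0,0,0,0,0,0,-1,0,0,0,0,0,0,-1,0,0,-0.03,0,0,0,-1,0,0,-0.0684,0,0,0,-1,0,0,-0.094,0,0,0,-1,0,0,-0.094,0,0,0,-1]
}}

```text
time_s: 18.48
position: [0.5034, 0.0158, 0.1039]
tool_rot: [[0.282, 0.959, 0.007], [0.959, -0.282, -0.001], [0.001, 0.007, -1.0]]
ft_force: [0.9, 0.3, 1.1]
grip_width: 0.0858
```

```bash
python3 - <<'E'
from f import *
im,c=shot('wrist','w11')
E
python3 m.py 0.58,-0.11,0.2,90 0.6507,-0.245,0.2,100 commit
```

```text
[np.float64(-0.1319), np.float64(0.1474), np.float64(-0.1333), 0, 0, -0.0911] rows>=4.3 q6~-11
[np.float64(-0.2779), np.float64(0.2887), np.float64(-0.1333), 0, 0, -0.1467] rows>=7.6 q6~-31
```

View pics/w11.png

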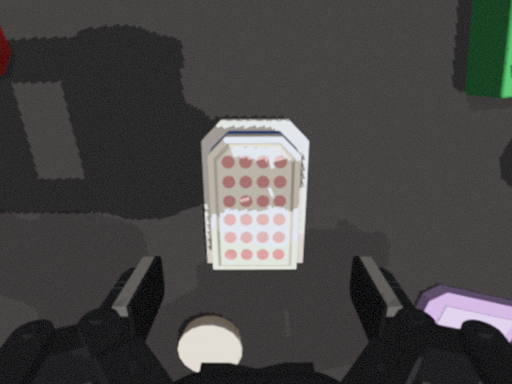

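White is seated over blue, level and concentric at (256,200). Now a close look at the lid.

Request:
{"method": "jog_arm", "body": {
  "deltas": [-0.1319,0.1474,-0.1333,0,0,-0.0911,-1,-0.2779,0.2887,-0.1333,0,0,-0.1467,-1,-0.2779,0.2887,-0.1333,0,0,-0.1467,-1,-0.2779,0.2887,-0.1333,0,0,-0.1467,-1,-0.2779,0.2887,-0.1333,0,0,-0.1467,-1,-0.2779,0.2887,-0.1333,0,0,-0.1467,-1,-0.2779,0.2887,-0.1333,0,0,-0.1467,-1,-0.2779,0.2887,-0.1333,0,0,-0.1467,-1,-0.2779,0.2887,-0.1333,0,0,-0.1467,-1,-0.2779,0.2887,-0.1333,0,0,-0.1467,-1,-0.2779,0.2887,-0.1333,0,0,-0.1467,-1]
}}

```text
time_s: 19.45
position: [0.65, -0.2443, 0.1988]
tool_rot: [[-0.174, 0.985, -0.002], [0.985, 0.174, 0.002], [0.002, -0.002, -1.0]]
ft_force: [0.9, -0.1, 0.2]
grip_width: 0.0851
```

Run:
```python
from f import *
im,c=shot('wrist','w12')
s=env.observe();print(s['time_s'],s['position'],np.round(s['tool_rot'],4).tolist())
pose(c,blob(mask(im,'lid'),(256,77)),.012)
```

```text
19.5 [ 0.65006423 -0.24388154  0.19921286] [[-0.1744, 0.9847, -0.0019], [0.9847, 0.1744, 0.0013], [0.0016, -0.0017, -1.0]]
centre [ 0.6511 -0.1604] size mm 97.1 x 61.8 yaw(+x) 149.0 chamfer dist [9.2 1.3]
```

View pics/w12.png

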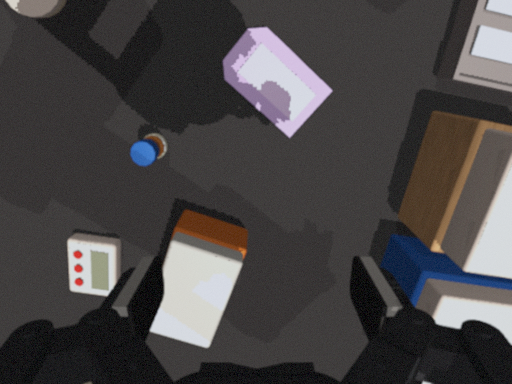

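```bash
python3 m.py 0.6511,-0.1604,0.1,149 commit; python3 m.py 0.6511,-0.1604,0.02,149 0.6511,-0.1604,0.0025,149 commit
```

```text
[np.float64(0.111), np.float64(0.0201), np.float64(0.1333), 0, 0, -0.2722] rows>=6.8 q6~-73
[np.float64(-0.0), np.float64(-0.0), np.float64(0.1067), 0, 0, -0.0] rows>=1.9 q6~-73
[np.float64(-0.0), np.float64(-0.0), np.float64(0.13), 0, 0, -0.0] rows>=2.3 q6~-73
```

Request:
{"method": "jog_arm", "body": {
  "deltas": [0.1111,-0.02,0.1333,0,0,-0.2723,-1,0.1111,-0.02,0.1333,0,0,-0.2723,-1,0.1111,-0.02,0.1333,0,0,-0.2723,-1,0.1111,-0.02,0.1333,0,0,-0.2723,-1,0.1111,-0.02,0.1333,0,0,-0.2723,-1,0.1111,-0.02,0.1333,0,0,-0.2723,-1,0.1111,-0.02,0.1333,0,0,-0.2723,-1,0.1111,-0.02,0.1333,0,0,-0.2723,-1,0.1111,-0.02,0.1333,0,0,-0.2723,-1]
}}

```text
time_s: 20.25
position: [0.6209, -0.1645, 0.1004]
tool_rot: [[-0.856, 0.517, -0.0], [0.517, 0.856, 0.0], [0.001, -0.0, -1.0]]
ft_force: [-0.9, 0.0, -0.1]
grip_width: 0.0856
```

I sent that move before its numbers were computed, so its tool-y sign was wrong and the arm is 30 mm off, still at a safe height. Correcting from the actual commanded pose.

```bash
python3 - <<'E'
from m import tgt,row
import json
c0=tgt([0.5019,0.0161,0.1,73.596],[-0.2779,0.2887,-0.1333,0,0,-0.1467])
c=tgt(c0,[0.1111,-0.02,0.1333,0,0,-0.2723]);json.dump(c,open('cmd.json','w'));print(c0,c)
E
python3 m.py 0.6511,-0.1604,0.1,149 commit; python3 m.py 0.6511,-0.1604,0.02,149 0.6511,-0.1604,0.0025,149 commit
```

```text
[0.6507502130794734, -0.244989391427908, 0.199975, 100.00200000000001] [0.6215060889168194, -0.16553602883727075, 0.1, 149.01600000000002]
[np.float64(-0.0303), np.float64(0.0262), np.float64(-0.0), 0, 0, 0.0001] rows>=0.7 q6~-73
[np.float64(-0.0), np.float64(-0.0), np.float64(0.1067), 0, 0, -0.0] rows>=1.9 q6~-73
[np.float64(-0.0), np.float64(-0.0), np.float64(0.13), 0, 0, -0.0] rows>=2.3 q6~-73
```

Request:
{"method": "jog_arm", "body": {
  "deltas": [-0.0303,0.0262,0,0,0,0,-1,-0.0303,0.0262,0,0,0,0,-1,-0.0303,0.0262,0,0,0,0,-1,-0.0303,0.0262,0,0,0,0,-1,-0.0303,0.0262,0,0,0,0,-1]
}}

```text
time_s: 20.67
position: [0.6503, -0.1603, 0.1004]
tool_rot: [[-0.857, 0.516, -0.0], [0.516, 0.857, 0.0], [0.0, -0.0, -1.0]]
ft_force: [0.2, 0.7, 0.2]
grip_width: 0.0856
```

Run:
```python
from f import *
im,c=shot('wrist','w13')
s=env.observe();print(s['time_s'],s['position'])
```

```text
20.7167 [ 0.65032589 -0.16042448  0.10051579]
```

View pics/w13.png

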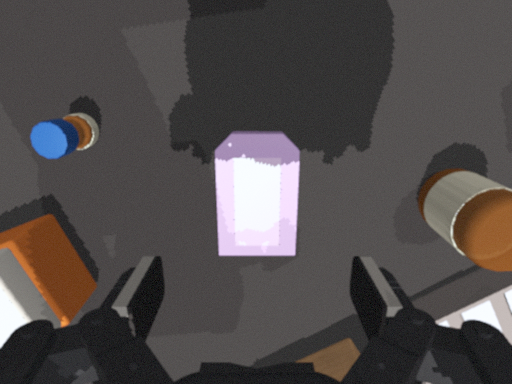

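Run:
```python
from f import *
c=cam('wrist')
for z in(0,.06,.1): print(z,np.round(onz(c,[(350,340),(20,230),(60,215)],z),3).tolist())
for z in (0,.08):print(np.round(onz(cam('side'),[(388,185),(386,170),(432,217)],z),3).tolist())
```

```text
0 [[0.82, -0.161, 0.0], [0.578, -0.345, 0.0], [0.585, -0.307, 0.0]]
0.06 [[0.761, -0.15, 0.06], [0.578, -0.289, 0.06], [0.583, -0.26, 0.06]]
0.1 [[0.721, -0.142, 0.1], [0.578, -0.251, 0.1], [0.582, -0.228, 0.1]]
[[0.854, -0.145, 0.0], [0.893, -0.106, -0.0], [0.859, -0.285, 0.0]]
[[0.78, -0.176, 0.08], [0.816, -0.142, 0.08], [0.785, -0.302, 0.08]]
```

Request:
{"method": "jog_arm", "body": {
  "deltas": [0,0,0.05,0,0,0,-1,0,0,0.09,0,0,0,-1,0,0,0.1067,0,0,0,-1,0,0,0.12,0,0,0,-1,0,0,0.13,0,0,0,-1,0,0,0.13,0,0,0,-1]
}}

```text
time_s: 21.22
position: [0.6507, -0.1605, 0.0025]
tool_rot: [[-0.857, 0.515, -0.001], [0.515, 0.857, 0.0], [0.001, -0.0, -1.0]]
ft_force: [-0.0, 0.3, 0.0]
grip_width: 0.0855
```

Request:
{"method": "jog_arm", "body": {
  "deltas": [0,0,0,0,0,0,0,0,0,0,0,0,0,1,0,0,0,0,0,0,1,0,0,0,0,0,0,1,0,0,0,0,0,0,1,0,0,0,0,0,0,1,0,0,0,0,0,0,1],
  "grip_force": 30
}}

```text
time_s: 21.8
position: [0.6516, -0.1606, 0.0047]
tool_rot: [[-0.857, 0.515, 0.003], [0.515, 0.857, -0.001], [-0.003, 0.0, -1.0]]
ft_force: [-2.0, 0.3, 6.3]
grip_width: 0.0583
```

```bash
python3 m.py 0.6511,-0.1604,0.1,149 commit; python3 m.py 0.57,-0.07,0.12,110 commit;python3 m.py 0.5019,0.0161,0.1,73.6 commit; cat cmd.json;python3 m.py 0.5019,0.0161,0.053,73.6 0.5019,0.0161,0.046,73.6 0.5019,0.0161,0.0415,73.6
```

```text
[np.float64(-0.0), np.float64(-0.0), np.float64(-0.13), 0, 0, -0.0] rows>=2.3 q6~-73
[np.float64(0.1548), np.float64(0.0476), np.float64(-0.0267), 0, 0, 0.2167] rows>=5.4 q6~-27
[np.float64(0.1389), np.float64(-0.0461), np.float64(0.0267), 0, 0, 0.2022] rows>=5.1 q6~18
[0.5018693660000794, 0.01608760179803384, 0.1, 73.59600000000002][np.float64(0.0), np.float64(0.0), np.float64(0.0627), 0, 0, -0.0] rows>=1.1 q6~18
[np.float64(0.0), np.float64(0.0), np.float64(0.072), 0, 0, -0.0] rows>=1.3 q6~18
[np.float64(0.0), np.float64(0.0), np.float64(0.078), 0, 0, -0.0] rows>=1.4 q6~18
```

Request:
{"method": "jog_arm", "body": {
  "deltas": [0,0,-0.03,0,0,0,1,0,0,-0.08,0,0,0,1,0,0,-0.13,0,0,0,1,0,0,-0.13,0,0,0,1]
}}

```text
time_s: 22.13
position: [0.6539, -0.1616, 0.1091]
tool_rot: [[-0.857, 0.515, 0.013], [0.515, 0.857, -0.006], [-0.014, 0.002, -1.0]]
ft_force: [0.3, 0.4, 0.8]
grip_width: 0.0582
```

Request:
{"method": "jog_arm", "body": {
  "deltas": [0.1548,0.0476,-0.0267,0,0,0.2167,1,0.1548,0.0476,-0.0267,0,0,0.2167,1,0.1548,0.0476,-0.0267,0,0,0.2167,1,0.1548,0.0476,-0.0267,0,0,0.2167,1,0.1548,0.0476,-0.0267,0,0,0.2167,1,0.1548,0.0476,-0.0267,0,0,0.2167,1,0.1548,0.0476,-0.0267,0,0,0.2167,1]
}}

```text
time_s: 22.72
position: [0.5698, -0.0698, 0.121]
tool_rot: [[-0.341, 0.94, 0.001], [0.94, 0.341, -0.0], [-0.001, 0.001, -1.0]]
ft_force: [-0.3, -0.6, -0.7]
grip_width: 0.0582
```

Request:
{"method": "jog_arm", "body": {
  "deltas": [0.1389,-0.0461,0.0267,0,0,0.2022,1,0.1389,-0.0461,0.0267,0,0,0.2022,1,0.1389,-0.0461,0.0267,0,0,0.2022,1,0.1389,-0.0461,0.0267,0,0,0.2022,1,0.1389,-0.0461,0.0267,0,0,0.2022,1,0.1389,-0.0461,0.0267,0,0,0.2022,1,0.1389,-0.0461,0.0267,0,0,0.2022,1,0.1389,-0.0461,0.0267,0,0,0.2022,1,0.1389,-0.0461,0.0267,0,0,0.2022,1,0.1389,-0.0461,0.0267,0,0,0.2022,1]
}}

```text
time_s: 23.55
position: [0.5017, 0.0158, 0.1003]
tool_rot: [[0.281, 0.96, 0.0], [0.96, -0.281, -0.0], [0.0, 0.0, -1.0]]
ft_force: [0.5, -0.2, -0.9]
grip_width: 0.0581
```

Run:
```python
from f import *
im,c=shot('wrist','w14')
s=env.observe();print(s['time_s'],s['position'],np.round(s['tool_rot'],4).tolist(),s['ft_force'])
```

```text
23.6 [0.50166968 0.0158574  0.10035041] [[0.281, 0.9597, 0.0], [0.9597, -0.281, 0.0], [0.0, 0.0, -1.0]] [0.69945251 0.63816659 0.03545324]
```

View pics/w14.png

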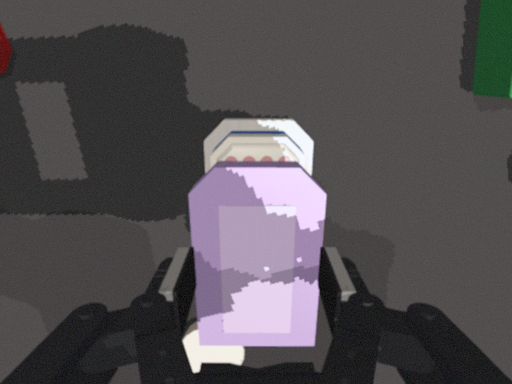

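The lid is held square, chamfers matching the stack below. Lowering.

Request:
{"method": "jog_arm", "body": {
  "deltas": [0,0,0.035,0,0,0,1,0,0,0.062,0,0,0,1,0,0,0.062,0,0,0,1,0,0,0.067,0,0,0,1,0,0,0.072,0,0,0,1,0,0,0.076,0,0,0,1,0,0,0.078,0,0,0,1,0,0,0.078,0,0,0,1]
}}

```text
time_s: 24.27
position: [0.5022, 0.0159, 0.0436]
tool_rot: [[0.282, 0.959, 0.002], [0.959, -0.282, -0.001], [0.0, 0.002, -1.0]]
ft_force: [-3.0, -0.5, 11.4]
grip_width: 0.0583
```

Stopped at 0.0436 against an expected 0.0437, so it is seated. Releasing and retreating.

Request:
{"method": "jog_arm", "body": {
  "deltas": [0,0,0,0,0,0,-1,0,0,0,0,0,0,-1,0,0,0,0,0,0,-1,0,0,-0.03,0,0,0,-1,0,0,-0.07,0,0,0,-1,0,0,-0.12,0,0,0,-1,0,0,-0.2,0,0,0,-1,0,0,-0.2,0,0,0,-1,0,0,-0.2,0,0,0,-1,0,0,-0.2,0,0,0,-1]
}}

```text
time_s: 25.1
position: [0.5017, 0.016, 0.1925]
tool_rot: [[0.282, 0.959, 0.002], [0.959, -0.282, -0.0], [0.0, 0.002, -1.0]]
ft_force: [0.0, 0.2, 0.2]
grip_width: 0.0851
```

Run:
```python
from f import *
im,c=shot('wrist','w15')
a,_=shot('side','d15');b,_=shot('scene','s15')
s=env.observe();print(s['time_s'],s['position'],s['grip_width'],s['ft_force'])
cr=cv2.resize(a[100:345,140:385,::-1],(400,400),interpolation=cv2.INTER_CUBIC)
c2=cv2.resize(a[160:260,200:300,::-1],(400,400),interpolation=cv2.INTER_CUBIC)
cv2.imwrite('pics/d15c.png',np.hstack([cr,c2]))
```

```text
25.25 [0.50095463 0.01614434 0.19050007] 0.08527069922071234 [ 0.09938113  0.58104583 -0.41713283]
```

View pics/w15.png

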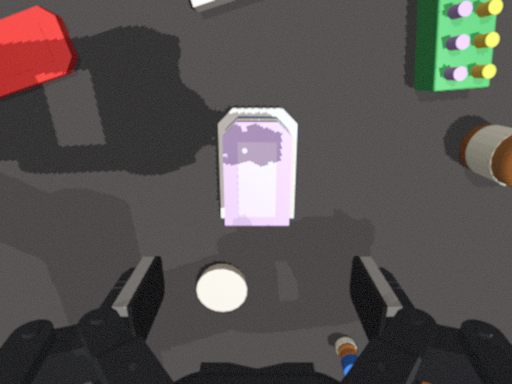

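View pics/d15c.png

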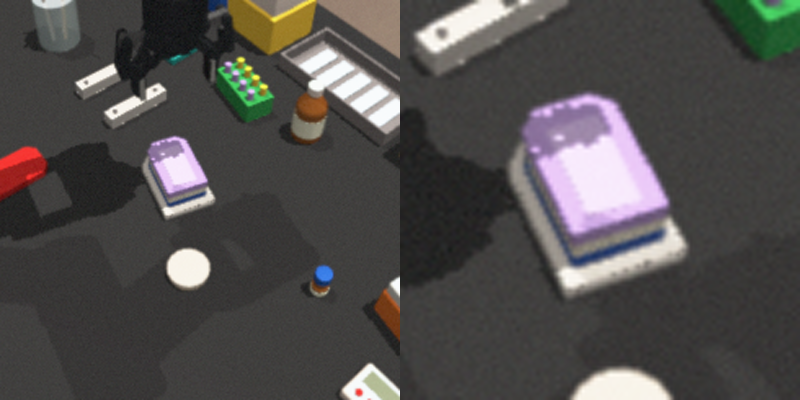

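View pics/s15.png

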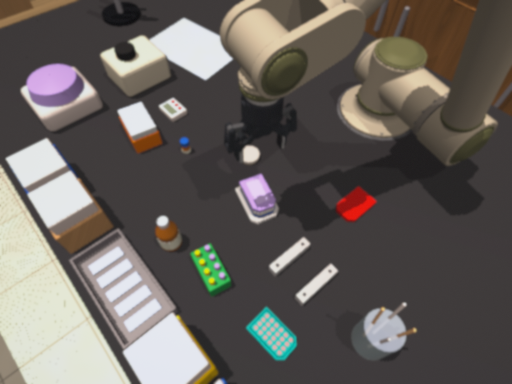

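The stack looks even in every view, and the bystanders and look-alikes stand where they did. One numeric check of the lid's height before handing in.

Run:
```python
from f import *
s=env.observe()
im=cv2.imread('pics/w15.png')[:,:,::-1].copy();c=cam('wrist',s)
for z in(.046,.051,.056): pose(c,blob(mask(im,'lid'),(257,170)),z)
a=cv2.imread('pics/side0.png');d=cv2.imread('pics/d15.png')
# bystanders by colour in side view before/after
for k,p in(('dish',(255,265)),('vial',(336,270)),('timer',(370,343))):
    r=[]
    for i in(a,d):
        w=i[p[1]-25:p[1]+25,p[0]-25:p[0]+25];r.append(w.astype(int))
    print(k,np.abs(r[0]-r[1]).mean().round(1))
```

```text
centre [0.4995 0.016 ] size mm 98.9 x 61.9 yaw(+x) 73.8 chamfer dist [9.7 0.9]
centre [0.4999 0.0174] size mm 97.1 x 60.9 yaw(+x) 73.8 chamfer dist [9.5 0.9]
centre [0.5004 0.0188] size mm 95.4 x 59.8 yaw(+x) 73.8 chamfer dist [9.3 0.9]
dish 5.0
vial 4.6
timer 6.0
```

```bash
python3 -c "
from rig import close_job;print(close_job())"
```

```text
the job is handed in; nothing more can be done
None
```

The stack is built as asked: blue plate on the nest, white on blue, lid on top. All three are released with their chamfered corners matched. I slid the white plate out of the lane toward the robot before gripping it. The job was handed in at about 25 s of the 72 s allowed.

**Seating:** each piece stopped at its fully seated height, to within about 0.2 mm by arm position. TCP heights in mm:

| Piece | Stopped at | Expected |
|---|---|---|
| Blue | 18.5 | 18.4 |
| White | 31.4 | 31.4 |
| Lid | 43.6 | 43.7 |

**Forces:** the highest I read was about 11 N, while setting the lid down. That comes from readings at the end of each move, not a continuous record.

**Last pictures:** the layers look even. On the plane where the seated lid's top should be, the lid measures 97.1 x 60.9 mm at a yaw of 73.8° (nest 73.6°). That fits a full seat.

**Bystanders and look-alikes:** in the final pictures they all stand where they began. I checked most of them by eye only. A before-and-after image comparison of the dish, vial and timer showed little change.

**What went wrong or disagreed:**
- I sent one move over the lid before working out its numbers. It ended 30 mm off at a height of 0.10 m, touched nothing, and was corrected before the grasp.
- The last picture puts the lid's centre about 2 mm from my nest measurement. That is about the camera's calibration error, and the seated height agrees with a full seat.
- I gripped the blue plate a second time, 4 mm higher, because of a 5 N upward reading. The same reading came back in every later grasp, so it comes from the pads closing rather than from touching the bench.

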